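# Flip the stock tags on a vial rack

### The arm

A 6-joint arm with a two-finger parallel gripper is mounted at the origin on a cart in front of the work surface, level with it; the furniture and walls round the work are solid. World frame = base frame: x ahead of the robot, y to its left, z up, the work surface at z = 0. Lengths are in m, angles in rad, forces in N, time in s.
With the tool pointing down it reaches from about 0.275 to 0.725 m from the base axis. Payload 5.6 kg.
Tool frame: the origin (TCP) lies at the very end of the fingers, on their centre line; the grasp point (between the pads) lies 19 mm behind it; z points along the fingers, y is the line along which they close (so a half turn about z gives the same grasp; the last joint's range is limited). The gripper opens to 85 mm and grips with 20 to 120 N. Pads are 22 mm wide; open, the fingers measure 114 mm over their backs; the gripper's body (76 mm by 85 mm) begins 54 mm behind the grasp point. The pads swing forward as they close: fully open they stand 13 mm farther back than shut.
Start: joints at [-1.056, 0.255, 0.108, 0, -1.424, -0.285], TCP at [0.125, -0.536, 0.231] pointing down, gripper open.
Joint ranges: [-2.95, 2.95], [-1.21, 1.97], [-1.09, 1.5], [-2.87, 1.71], [-2.94, -0.07], [-3.05, 3.05]. Speed limits (rad/s): [2.57, 2.57, 3.14, 3.14, 3.14, 3.14].

### API

Orientations are given as a unit quaternion [w, x, y, z].
In Python, from station import env gives the robot as it stands. The module is installed in compiled form; this text tells all that it offers.
- The arm moves only by the tool drive_tool, never from a script. Its argument "series" is a list of rows, each an object with "travel": the shift along the tool's x, y, z in m, a list of three; "angular": the turn, a rotation vector about the tool's x, y, z in degrees, a list of three. In form: [{"travel": [tx, ty, tz], "angular": [ax, ay, az]}, ...]. A call has 1 to 12 rows; each row shifts and turns the commanded pose from where the row before left it, along the tool's axes as they then stand; what a row does not reach is not made up. A row lasts 1/12 s, in which the tool goes at most 41.7 mm and 7.16 degrees, less where a joint would pass 70% of its speed; a pose out of reach is approached as far as the arm can. A call with a gripper value outside its range is refused whole. "claw" is the finger opening in m, from 0 to 0.0854, set as the call begins (left out, the last holds). The fingers move at their own pace and stop on an object; the grip force is fixed at half the most. Time passes only in rows, so rows that do not move let the fingers close. It gives the time, the measured TCP pose, the force, the opening and the grip force at its end, in the units of the state.
- env.observe(): the state, without advancing time (a new reading comes with each control period).
- env.get_image(name): name is "scene" or "top" or "wrist"; returns (picture, depth): 480x640x3 uint8, red, green, blue; 480x640 float32, m along the optical axis (not along the pixel's ray), 0 where there is no reading.
- env.camera_params(name): a dict with "vfov" (degrees; the focal length in pixels is half the picture's height over the tangent of half this angle, whatever the lens; pixels are square), "cx", "cy" (the principal point, pixels), "extrinsics" (4x4, takes a point from camera to world coordinates); the wrist camera has in their place "mount" (4x4, takes a point from camera to tool coordinates, whose origin is the TCP and whose axes are the flange's). Camera axes: x right, y down, z forward; pixel columns grow to the right and rows downward; lengths in m; the calibration is good to about 2 mm. A picture is of the moment at which its call begins: read the wrist's pose just before it. camera_params takes no time and is no camera call.
- env.sign_off(): hands the job in; it is judged then, once.
The state is a dict: "time": time; "joints": joint angles; "qd": joint speeds; "tau": joint torques, N m; "tool_pos": TCP position; "tool_rot": TCP orientation; "force": force on the tool from outside, world axes, zero at the start; "torque": the same for the moment, N m; "finger_gap": finger opening in m; "gripper_force": force on a finger pad.
Only numpy, scipy, OpenCV 4.12 (cv2) and the standard library are available. Lean on these libraries where they do the work, as an engineer would, in place of code of your own. Each camera call takes 0.05 s, during which the arm holds its last target. There are 200 camera calls.

### The job

Each bin on the white vial rack has a hinged status tag in front of it, and a bin counts as full only when all three of its cells hold a vial. With a fingertip, gently push over the tags that are wrong, without pinching them, so that the tags of the full bins lean back showing green and all the others lie tipped towards you showing red. Leave the tags that are already right as they are, and do not lift or shift the vials or anything else.

Things in the scene. Friction and masses are not known exactly. Their poses are not given: they have to be found in the camera images.
- rack: fixed white rack: deck 236 deep, 316 wide, top 10 mm above the work surface; aluminium rail along the front (top at 30 mm) with 4 tags; 4 blue open bins (100 deep x 38 x 30 mm) fixed on the deck, one straight behind each tag. Origin: centre of underside; x to the back, y left, z up. Tag hinge lines at x=-85 mm, y=+-37.5, +-112.5
- tag_1 (a joint): status tag hinge. 0 = tipped towards the robot, leaf rising 22 deg above level, red face (white bar) up; 1.65 rad = leaning back 27 deg past upright, green face (white disc) to the robot. Upright at 1.19; falls by its weight to the stop on either side; under 1 N moves it. Smooth. With tips 10-15 mm below the tab's top, push it back from the front, along its rising arc, or forward from behind
- clip_1: fixed black bracket of tag_1, axes as rack; origin 30 mm above the work surface; hinge line (along y) 12 mm above it. Leaf 48 wide, 52 mm hinge to free edge, 3 thick, 30 g. Finger tab mid-edge, 18 wide, flared out: its 6 mm round top lies 68 mm from the hinge, 17 deg beyond the leaf (39 deg above level when tipped forward). Bin front 97 mm behind the hinge, 3 cells centred 114.5, 147, 179.5 mm behind
- tag_2 (a joint): status tag hinge. 0 = tipped towards the robot, leaf rising 22 deg above level, red face (white bar) up; 1.65 rad = leaning back 27 deg past upright, green face (white disc) to the robot. Upright at 1.19; falls by its weight to the stop on either side; under 1 N moves it. Smooth. With tips 10-15 mm below the tab's top, push it back from the front, along its rising arc, or forward from behind
- clip_2: fixed black bracket of tag_2, axes as rack; origin 30 mm above the work surface; hinge line (along y) 12 mm above it. Leaf 48 wide, 52 mm hinge to free edge, 3 thick, 30 g. Finger tab mid-edge, 18 wide, flared out: its 6 mm round top lies 68 mm from the hinge, 17 deg beyond the leaf (39 deg above level when tipped forward). Bin front 97 mm behind the hinge, 3 cells centred 114.5, 147, 179.5 mm behind
- tag_3 (a joint): status tag hinge. 0 = tipped towards the robot, leaf rising 22 deg above level, red face (white bar) up; 1.65 rad = leaning back 27 deg past upright, green face (white disc) to the robot. Upright at 1.19; falls by its weight to the stop on either side; under 1 N moves it. Smooth. With tips 10-15 mm below the tab's top, push it back from the front, along its rising arc, or forward from behind
- clip_3: fixed black bracket of tag_3, axes as rack; origin 30 mm above the work surface; hinge line (along y) 12 mm above it. Leaf 48 wide, 52 mm hinge to free edge, 3 thick, 30 g. Finger tab mid-edge, 18 wide, flared out: its 6 mm round top lies 68 mm from the hinge, 17 deg beyond the leaf (39 deg above level when tipped forward). Bin front 97 mm behind the hinge, 3 cells centred 114.5, 147, 179.5 mm behind
- tag_4 (a joint): status tag hinge. 0 = tipped towards the robot, leaf rising 22 deg above level, red face (white bar) up; 1.65 rad = leaning back 27 deg past upright, green face (white disc) to the robot. Upright at 1.19; falls by its weight to the stop on either side; under 1 N moves it. Smooth. With tips 10-15 mm below the tab's top, push it back from the front, along its rising arc, or forward from behind
- clip_4: fixed black bracket of tag_4, axes as rack; origin 30 mm above the work surface; hinge line (along y) 12 mm above it. Leaf 48 wide, 52 mm hinge to free edge, 3 thick, 30 g. Finger tab mid-edge, 18 wide, flared out: its 6 mm round top lies 68 mm from the hinge, 17 deg beyond the leaf (39 deg above level when tipped forward). Bin front 97 mm behind the hinge, 3 cells centred 114.5, 147, 179.5 mm behind
- vial_a1: loose glass vial with a white ribbed cap, 27 dia x 61 mm, upright in a cell of a bin, its top 73 mm above the work surface. Origin: centre of its underside, z along its axis
- vial_a2: loose glass vial with a white ribbed cap, 27 dia x 61 mm, upright in a cell of a bin, its top 73 mm above the work surface. Origin: centre of its underside, z along its axis
- vial_a3: loose glass vial with a white ribbed cap, 27 dia x 61 mm, upright in a cell of a bin, its top 73 mm above the work surface. Origin: centre of its underside, z along its axis
- vial_b1: loose glass vial with a white ribbed cap, 27 dia x 61 mm, upright in a cell of a bin, its top 73 mm above the work surface. Origin: centre of its underside, z along its axis
- vial_b2: loose glass vial with a white ribbed cap, 27 dia x 61 mm, upright in a cell of a bin, its top 73 mm above the work surface. Origin: centre of its underside, z along its axis
- vial_b3: loose glass vial with a white ribbed cap, 27 dia x 61 mm, upright in a cell of a bin, its top 73 mm above the work surface. Origin: centre of its underside, z along its axis
- vial_c2: loose glass vial with a white ribbed cap, 27 dia x 61 mm, upright in a cell of a bin, its top 73 mm above the work surface. Origin: centre of its underside, z along its axis
- vial_c3: loose glass vial with a white ribbed cap, 27 dia x 61 mm, upright in a cell of a bin, its top 73 mm above the work surface. Origin: centre of its underside, z along its axis
- buffer: bottle with blue cap, 57 dia x 123 mm, loose, to the right of the rack, not part of the job; origin at its underside centre
- acid: bottle with red cap, 55 dia x 113 mm, loose, to the right of the rack, not part of the job; origin at its underside centre
- bench_timer: white bench timer, 72x64x18 mm, loose, to the right of the rack, not part of the job; origin at its underside centre
- pen: black pen, 145 mm, lying, loose, to the right of the rack, not part of the job; origin at its underside centre
- key: dark grey cap key, 36 dia x 55 mm, standing, loose, to the right of the rack, not part of the job; origin at its underside centre
- tweezers: steel forceps, 125 mm, lying, loose, to the right of the rack, not part of the job; origin at its underside centre

How it is judged:
At the end, for the whole second after the job is handed in: The tag before each full bin (three vials) leans back green, joint above 1.5 rad, and the tag before every other bin lies forward red, joint below 0.15 rad, all at rest; every vial stands within 10 mm of where it was, upright (((horizontal distance between vial_a2 and clip_1 below 0.156 m and (value of joint tag_1 above 1.5 rad and velocity of joint tag_1 between -0.1 and 0.1 rad/s)) or (horizontal distance between vial_c2 and clip_1 below 0.156 m and (value of joint tag_1 below 0.15 rad and velocity of joint tag_1 between -0.1 and 0.1 rad/s))) and ((horizontal distance between vial_a2 and clip_2 below 0.156 m and (value of joint tag_2 above 1.5 rad and velocity of joint tag_2 between -0.1 and 0.1 rad/s)) or (horizontal distance between vial_c2 and clip_2 below 0.156 m and (value of joint tag_2 below 0.15 rad and velocity of joint tag_2 between -0.1 and 0.1 rad/s))) and ((horizontal distance between vial_b2 and clip_3 below 0.156 m and (value of joint tag_3 above 1.5 rad and velocity of joint tag_3 between -0.1 and 0.1 rad/s)) or (not (horizontal distance between vial_b2 and clip_3 below 0.156 m) and (value of joint tag_3 below 0.15 rad and velocity of joint tag_3 between -0.1 and 0.1 rad/s))) and ((horizontal distance between vial_b2 and clip_4 below 0.156 m and (value of joint tag_4 above 1.5 rad and velocity of joint tag_4 between -0.1 and 0.1 rad/s)) or (not (horizontal distance between vial_b2 and clip_4 below 0.156 m) and (value of joint tag_4 below 0.15 rad and velocity of joint tag_4 between -0.1 and 0.1 rad/s))) and distance of each of vial_a1, vial_a2, vial_a3, vial_b1, vial_b2, vial_b3, vial_c2, vial_c3 from where it was at the start of the episode below 0.01 m and angle between each of vial_a1, vial_a2, vial_a3, vial_b1, vial_b2, vial_b3, vial_c2, vial_c3's own z axis and vertical below 0.15 rad); the robot touches nothing.
It fails at once if a tag or its bracket was pinched or pressed hard (over 30 N) (contact force between the fingers and clip_1 above 30 N or contact force between the fingers and clip_2 above 30 N or contact force between the fingers and clip_3 above 30 N or contact force between the fingers and clip_4 above 30 N).
It fails at once if the arm or the gripper's body, not the fingers, pushed on a tag or its bracket (contact force between the arm and clip_1 above 2 N or contact force between the arm and clip_2 above 2 N or contact force between the arm and clip_3 above 2 N or contact force between the arm and clip_4 above 2 N).
It fails at once if a tag that was already right was flipped ((horizontal distance between vial_c2 and clip_1 below 0.156 m and value of joint tag_1 above 1.19 rad) or (horizontal distance between vial_c2 and clip_2 below 0.156 m and value of joint tag_2 above 1.19 rad) or (horizontal distance between vial_b2 and clip_3 below 0.156 m and value of joint tag_3 below 1.19 rad) or (horizontal distance between vial_b2 and clip_4 below 0.156 m and value of joint tag_4 below 1.19 rad)).
It fails at once if a vial was lifted, shifted or tipped (distance of any of vial_a1, vial_a2, vial_a3, vial_b1, vial_b2, vial_b3, vial_c2, vial_c3 from where it was at the start of the episode above 0.01 m or angle between any of vial_a1, vial_a2, vial_a3, vial_b1, vial_b2, vial_b3, vial_c2, vial_c3's own z axis and vertical above 0.25 rad).
It fails at once if something else on the bench was moved (distance of any of buffer, acid, bench_timer, pen, key, tweezers from where it was at the start of the episode above 0.02 m).
It also fails if it takes over 45 s, if anything falls off the work surface, if the arm or the gripper's body presses on something with over 40 N, if the wrist force passes 120 N, or if a joint passes its speed limit or range.

## Working session

There is one attempt and no reset: what is moved stays moved. The work goes in short steps, Python scripts to look and compute and a tool call to move; the robot and the scene stay as the last step left them, time stands still between calls to the robot, and variables do not carry over. Pictures are saved under pics/ and viewed, at most 10 in all, crops included, and the job is handed in when it is done.

Besides the shell and the picture viewer there is one more tool, called after "Request:" as a command line: name --argument value ..., lists and objects as JSON in quotes. drive_tool: Moves the arm, as the interface text tells. Its arguments: {"type":"object","properties":{"series":{"type":"array"},"claw":{"type":"number"}},"required":["series"]}

```bash
mkdir -p pics; python3 - <<'E'
from station import env
import cv2,numpy as np
s=env.observe();print({k:np.round(s[k],3) for k in('time','tool_pos','tool_rot','finger_gap','force')})
for n in('scene','top'):
    p,d=env.get_image(n);cv2.imwrite(f'pics/{n}0.png',p[:,:,::-1]);np.save(f'{n}d.npy',d)
    print(n,env.camera_params(n))
E
```

```text
{'time': np.float64(0.0), 'tool_pos': array([ 0.125, -0.535,  0.23 ]), 'tool_rot': array([-0.   , -0.115,  0.993,  0.001]), 'finger_gap': np.float64(0.086), 'force': array([-0.753, -0.49 ,  0.428])}
scene {'vfov': 53.68336208685164, 'cx': 322.8931471520644, 'cy': 238.25937257287987, 'extrinsics': array([[-0.85983375, -0.31783018,  0.39958716,  0.04576185],
       [-0.51019123,  0.56514448, -0.6483183 ,  0.71838964],
       [-0.01976935, -0.76131183, -0.64808447,  0.78564794],
       [ 0.        ,  0.        ,  0.        ,  1.        ]])}
top {'vfov': 44.344043759967214, 'cx': 322.98703661822964, 'cy': 241.48175101018347, 'extrinsics': array([[-0.01805679, -0.99406676,  0.10726239,  0.34913473],
       [-0.99982449,  0.01848827,  0.00302955, -0.02365786],
       [-0.00499468, -0.10718886, -0.99422613,  1.4932327 ],
       [ 0.        ,  0.        ,  0.        ,  1.        ]])}
```

View pics/scene0.png

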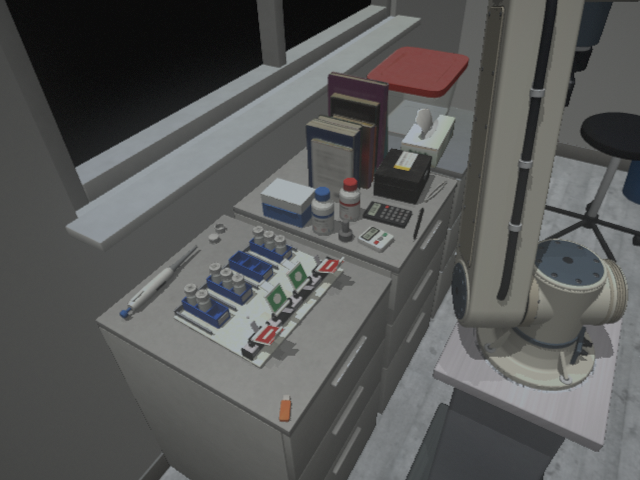

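View pics/top0.png

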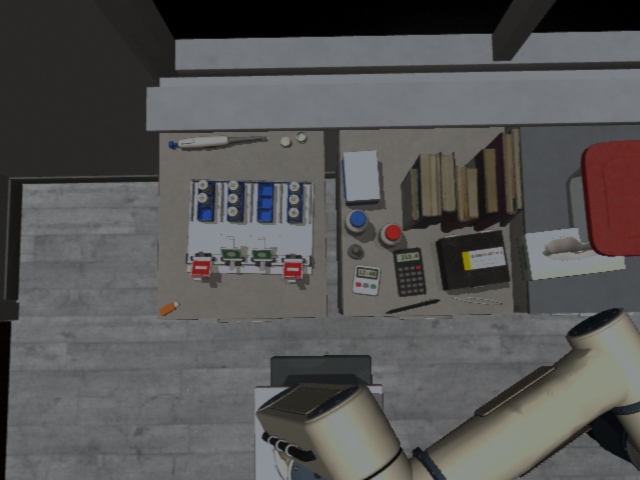

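Top view, left to right: bin 1 has two vials, bin 2 three, bin 3 none and bin 4 three. The tags at about (202,267), (231,254), (262,254) and (293,269) show red, green, green and red. So tag 3 must go to red and tag 4 to green. I'll zoom in to confirm and locate the rack.

```bash
cat > h.py <<'E'
import numpy as np
from station import env
def cam(n):
    c=env.camera_params(n);return 240/np.tan(np.radians(c['vfov']/2)),c['cx'],c['cy'],c.get('extrinsics')
def cloud(n,d):
    f,cx,cy,E=cam(n);v,u=np.mgrid[:480,:640]
    P=np.stack([(u-cx)/f*d,(v-cy)/f*d,d,np.ones_like(d)],-1)@E.T
    return P[...,:3]
def proj(n,P):
    f,cx,cy,E=cam(n);q=np.c_[P,np.ones(len(P))]@np.linalg.inv(E).T
    return np.c_[cx+f*q[:,0]/q[:,2],cy+f*q[:,1]/q[:,2]]
E
python3 - <<'E'
from h import *
import cv2
im=cv2.imread('pics/top0.png');d=np.load('topd.npy');C=cloud('top',d)
for n,(u,v) in dict(surf=(250,300),deck=(250,235),timer=(366,280),tagL=(202,267),tagR=(293,269),buf=(357,219)).items():print(n,np.round(C[v,u],3))
z=C[...,2];x=C[...,0];y=C[...,1]
# vial caps
roi=np.zeros(z.shape,bool);roi[170:225,185:315]=1
m=(roi&(z>.066)&(z<.08)).astype(np.uint8)
n,l,st,ce=cv2.connectedComponentsWithStats(m)
for i in range(1,n):
    if st[i,4]>8:print('vial',st[i,4],np.round(C[l==i].mean(0),4))
# deck
roi[170:285,180:320]=1
m=roi&(z>.005)&(z<.016)
print(np.round(cv2.minAreaRect(C[m][:,:2].astype(np.float32)),4) if 0 else cv2.minAreaRect(C[m][:,:2].astype(np.float32)))
g=im[170:290,180:325];cv2.imwrite('pics/topc.png',cv2.resize(g,None,fx=5,fy=5,interpolation=cv2.INTER_CUBIC))
E
```

```text
surf [ 0.365  0.168 -0.003]
deck [0.529 0.166 0.01 ]
timer [ 0.41  -0.125  0.014]
tagL [0.447 0.278 0.053]
tagR [0.438 0.055 0.052]
buf [ 0.548 -0.1    0.125]
vial 83 [0.6484 0.2747 0.0724]
vial 81 [0.6452 0.1999 0.0722]
vial 86 [0.6401 0.0503 0.0723]
vial 84 [0.6164 0.276  0.0718]
vial 90 [0.6137 0.2013 0.0718]
vial 87 [0.6077 0.0517 0.0721]
vial 89 [0.5806 0.202  0.0724]
vial 81 [0.5755 0.0533 0.072 ]
((0.5517105460166931, 0.16822707653045654), (0.3560395836830139, 0.2932390570640564), 88.91299438476562)
```

View pics/topc.png

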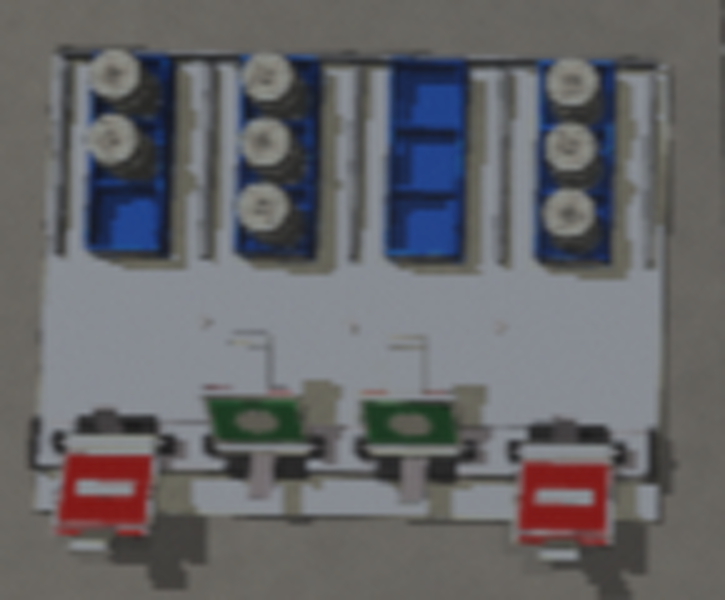

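Confirmed: bin 3 is empty with a green tag, and bin 4 is full with a red tag. From the vials, rack yaw is about -2.2°, hinge 4 is at about (0.461, 0.0575) and hinge 3 at about (0.464, 0.1325). I'll align the tool with the rack and shut the fingers.

Request:
drive_tool --claw 0 --series '[{"travel": [0, 0, 0], "angular": [0, 0, 5.13]}, {"travel": [0, 0, 0], "angular": [0, 0, 5.13]}, {"travel": [0, 0, 0], "angular": [0, 0, 5.13]}, {"travel": [-0.01, 0.03, 0], "angular": [0, 0, 0]}, {"travel": [-0.01, 0.03, 0], "angular": [0, 0, 0]}, {"travel": [-0.01, 0.03, 0], "angular": [0, 0, 0]}, {"travel": [-0.01, 0.03, 0], "angular": [0, 0, 0]}, {"travel": [-0.01, 0.03, 0], "angular": [0, 0, 0]}, {"travel": [-0.01, 0.03, 0], "angular": [0, 0, 0]}, {"travel": [-0.01, 0.03, 0], "angular": [0, 0, 0]}, {"travel": [-0.01, 0.03, 0], "angular": [0, 0, 0]}, {"travel": [-0.01, 0.03, 0], "angular": [0, 0, 0]}]'

```text
time: 1.1
tool_pos: [0.2255, -0.2677, 0.2309]
tool_rot: [-0.0, 0.02, 1.0, 0.0]
force: [0.7, 0.5, -0.5]
finger_gap: -0.0001
gripper_force: 0.0
```

Request:
drive_tool --series '[{"travel": [-0.01, 0.03, 0], "angular": [0, 0, 0]}, {"travel": [-0.01, 0.03, 0], "angular": [0, 0, 0]}, {"travel": [-0.01, 0.03, 0], "angular": [0, 0, 0]}, {"travel": [-0.01, 0.03, 0], "angular": [0, 0, 0]}, {"travel": [-0.01, 0.03, 0], "angular": [0, 0, 0]}, {"travel": [-0.01, 0.03, 0], "angular": [0, 0, 0]}, {"travel": [-0.01, 0.03, 0], "angular": [0, 0, 0]}, {"travel": [-0.01, 0.03, 0], "angular": [0, 0, 0]}, {"travel": [-0.01, 0.03, 0], "angular": [0, 0, 0]}, {"travel": [-0.01, 0.03, 0], "angular": [0, 0, 0]}, {"travel": [0, 0, 0], "angular": [0, 0, 0]}, {"travel": [0, 0, 0], "angular": [0, 0, 0]}]'

```text
time: 2.1
tool_pos: [0.3372, 0.0277, 0.2308]
tool_rot: [-0.001, 0.018, 1.0, -0.0]
force: [-0.2, 0.2, -0.4]
finger_gap: -0.0003
gripper_force: 0.0
```

Now I'll take a wrist and top view from here to check the tag 3 and 4 positions.

```bash
python3 - <<'E'
from h import *
import cv2
from scipy.spatial.transform import Rotation as R
s=env.observe();p,d=env.get_image('wrist');c=env.camera_params('wrist')
cv2.imwrite('pics/w1.png',p[:,:,::-1])
T=np.eye(4);q=s['tool_rot'];T[:3,:3]=R.from_quat([q[1],q[2],q[3],q[0]]).as_matrix();T[:3,3]=s['tool_pos']
E=T@c['mount'];f=240/np.tan(np.radians(c['vfov']/2))
v,u=np.mgrid[:480,:640];C=(np.stack([(u-c['cx'])/f*d,(v-c['cy'])/f*d,d,np.ones_like(d)],-1)@E.T)[...,:3]
np.save('w1c.npy',C);print(s['tool_pos'],q,(d>0).mean())
h4=np.array([.461,.0575]);ex=np.array([.9993,-.0384]);ey=np.array([.0384,.9993])
D=C[...,:2]-h4;X=D@ex;Y=D@ey;Z=C[...,2]
for n,m in dict(tab4=(abs(Y)<.02)&(X<-.03)&(X>-.09)&(Z>.074)&(Z<.1)&(d>0),tab3=(abs(Y-.075)<.02)&(X>.0)&(X<.08)&(Z>.08)&(Z<.1)&(d>0),leaf4=(abs(Y)<.04)&(X<-.02)&(X>-.055)&(Z>.048)&(Z<.066)&(d>0)).items():
    if m.sum()>5:
        print(n,m.sum(),[np.round(np.percentile(a[m],[1,50,99]),4) for a in(X,Y,Z)])
E
```

```text
[0.3371874  0.02771943 0.23079576] [-7.14468839e-04  1.79015788e-02  9.99839449e-01 -3.14176939e-04] 0.9960611979166667
tab4 185 [array([-0.0559, -0.0535, -0.0505]), array([-0.0103, -0.0016,  0.0071]), array([0.0752, 0.0878, 0.0899])]
tab3 217 [array([0.0156, 0.0189, 0.0238]), array([0.0753, 0.0877, 0.0949]), array([0.0801, 0.0835, 0.0888])]
leaf4 717 [array([-0.0473, -0.0344, -0.0204]), array([-0.0191,  0.0079,  0.0223]), array([0.053 , 0.059 , 0.0647])]
```

View pics/w1.png

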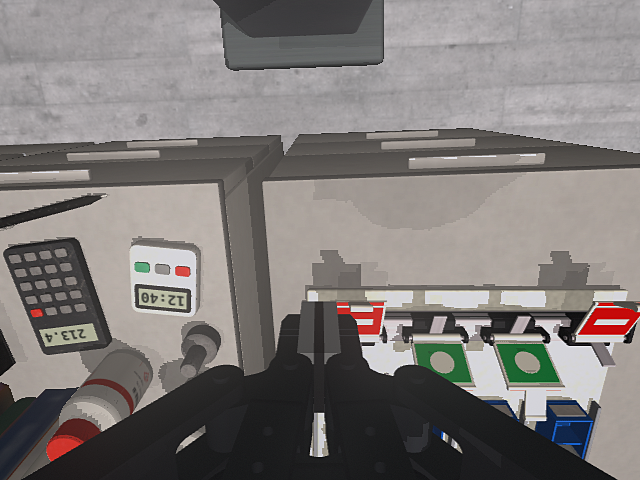

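The wrist picture shows tags 3 and 4 to the right of the fingers, with red tag 4 at (358,318) and green tag 3 at (443,362). The measured tab 4 top (x −0.053, y −0.002, z 0.088 in hinge-4 axes) fits the model. I'll go down in front of it.

Request:
drive_tool --series '[{"travel": [-0.006, 0.0085, 0], "angular": [0, 0, 0]}, {"travel": [-0.006, 0.0085, 0], "angular": [0, 0, 0]}, {"travel": [-0.0055, 0.0085, 0], "angular": [0, 0, 0]}, {"travel": [-0.005, 0.008, 0], "angular": [0, 0, 0]}, {"travel": [0, 0, 0.026], "angular": [0, 0, 0]}, {"travel": [0, 0, 0.026], "angular": [0, 0, 0]}, {"travel": [0, 0, 0.026], "angular": [0, 0, 0]}, {"travel": [0, 0, 0.026], "angular": [0, 0, 0]}, {"travel": [0, 0, 0.026], "angular": [0, 0, 0]}, {"travel": [0, 0, 0.026], "angular": [0, 0, 0]}, {"travel": [0, 0, 0], "angular": [0, 0, 0]}, {"travel": [0, 0, 0], "angular": [0, 0, 0]}]'

```text
time: 3.15
tool_pos: [0.3608, 0.0589, 0.075]
tool_rot: [-0.001, 0.019, 1.0, -0.001]
force: [-0.2, 0.1, 1.2]
finger_gap: 0.0003
gripper_force: 0.0
```

Request:
drive_tool --series '[{"travel": [-0.011, 0, 0], "angular": [0, 0, 0]}, {"travel": [-0.011, 0, 0], "angular": [0, 0, 0]}, {"travel": [-0.011, 0, 0], "angular": [0, 0, 0]}, {"travel": [-0.007, 0, -0.0065], "angular": [0, 0, 0]}, {"travel": [-0.007, 0, -0.0065], "angular": [0, 0, 0]}, {"travel": [-0.008, 0, -0.0045], "angular": [0, 0, 0]}, {"travel": [-0.008, 0, -0.0045], "angular": [0, 0, 0]}, {"travel": [-0.009, 0, -0.002], "angular": [0, 0, 0]}, {"travel": [-0.009, 0, -0.001], "angular": [0, 0, 0]}, {"travel": [-0.007, 0, 0], "angular": [0, 0, 0]}, {"travel": [-0.007, 0, 0], "angular": [0, 0, 0]}, {"travel": [-0.008, 0, 0], "angular": [0, 0, 0]}]'

```text
time: 4.15
tool_pos: [0.4645, 0.0551, 0.1]
tool_rot: [-0.0, 0.019, 1.0, -0.0]
force: [-0.6, 0.1, 0.4]
finger_gap: 0.0002
gripper_force: 0.0
```

Request:
drive_tool --series '[{"travel": [-0.008, 0, 0], "angular": [0, 0, 0]}, {"travel": [-0.006, 0, 0], "angular": [0, 0, 0]}, {"travel": [0, 0, 0], "angular": [0, 0, 0]}, {"travel": [0.01, 0, -0.02], "angular": [0, 0, 0]}, {"travel": [0.01, 0, -0.03], "angular": [0, 0, 0]}, {"travel": [0.01, 0, -0.03], "angular": [0, 0, 0]}, {"travel": [0, 0, 0], "angular": [0, 0, 0]}, {"travel": [0, 0, 0], "angular": [0, 0, 0]}]'

```text
time: 4.82
tool_pos: [0.4485, 0.0564, 0.1821]
tool_rot: [0.002, 0.019, 1.0, 0.001]
force: [-1.0, 0.3, -0.9]
finger_gap: -0.0
gripper_force: 0.0
```

```bash
python3 - <<'E'
from h import *
import cv2
print(env.observe()['tool_pos'])
p,d=env.get_image('scene');cv2.imwrite('pics/s2.png',cv2.resize(p[200:370,160:380,::-1],None,fx=3.5,fy=3.5,interpolation=cv2.INTER_CUBIC))
E
```

```text
[0.44854725 0.05640273 0.18213378]
```

View pics/s2.png

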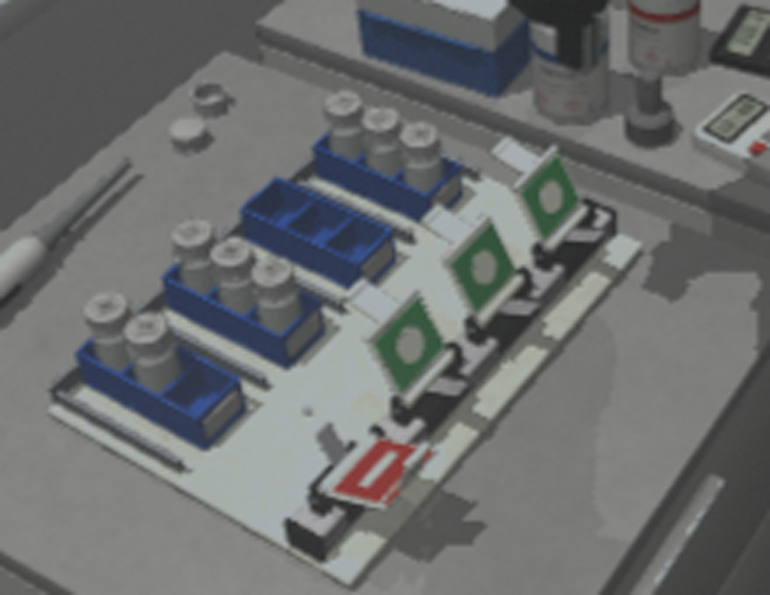

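Tag 4 now shows green at (553,197) and has stayed back; the rest is unchanged. Next I'll go behind tag 3, passing above it.

Request:
drive_tool --series '[{"travel": [-0.019, 0.015, 0], "angular": [0, 0, 0]}, {"travel": [-0.019, 0.015, 0], "angular": [0, 0, 0]}, {"travel": [-0.019, 0.015, 0], "angular": [0, 0, 0]}, {"travel": [-0.019, 0.015, 0], "angular": [0, 0, 0]}, {"travel": [-0.0185, 0.015, 0], "angular": [0, 0, 0]}, {"travel": [0, 0, 0], "angular": [0, 0, 0]}, {"travel": [0, 0, 0.025], "angular": [0, 0, 0]}, {"travel": [0, 0, 0.025], "angular": [0, 0, 0]}, {"travel": [0, 0, 0.025], "angular": [0, 0, 0]}, {"travel": [0, 0, 0.025], "angular": [0, 0, 0]}, {"travel": [0, 0, 0], "angular": [0, 0, 0]}, {"travel": [0, 0, 0], "angular": [0, 0, 0]}]'

```text
time: 5.87
tool_pos: [0.544, 0.1262, 0.0788]
tool_rot: [-0.002, 0.019, 1.0, -0.001]
force: [0.7, 0.5, 0.7]
finger_gap: 0.0002
gripper_force: 0.0
```

Request:
drive_tool --series '[{"travel": [0.01, 0, 0], "angular": [0, 0, 0]}, {"travel": [0.009, 0, -0.002], "angular": [0, 0, 0]}, {"travel": [0.0065, 0, -0.005], "angular": [0, 0, 0]}, {"travel": [0.0065, 0, -0.005], "angular": [0, 0, 0]}, {"travel": [0.007, 0, -0.004], "angular": [0, 0, 0]}, {"travel": [0.007, 0, -0.003], "angular": [0, 0, 0]}, {"travel": [0.008, 0, -0.002], "angular": [0, 0, 0]}, {"travel": [0.008, 0, -0.001], "angular": [0, 0, 0]}, {"travel": [0.008, 0, 0], "angular": [0, 0, 0]}, {"travel": [0.008, 0, 0], "angular": [0, 0, 0]}, {"travel": [0.006, 0, 0], "angular": [0, 0, 0]}, {"travel": [0, 0, 0], "angular": [0, 0, 0]}]'

```text
time: 6.87
tool_pos: [0.4601, 0.1303, 0.1022]
tool_rot: [-0.0, 0.019, 1.0, -0.0]
force: [0.3, -0.5, -0.2]
finger_gap: 0.0001
gripper_force: 0.0
```

Request:
drive_tool --series '[{"travel": [0, 0, -0.02], "angular": [0, 0, 0]}, {"travel": [0, 0, -0.03], "angular": [0, 0, 0]}, {"travel": [0, 0, -0.03], "angular": [0, 0, 0]}, {"travel": [0, 0, -0.03], "angular": [0, 0, 0]}, {"travel": [0, 0, 0], "angular": [0, 0, 0]}, {"travel": [0, 0, 0], "angular": [0, 0, 0]}]'

```text
time: 7.37
tool_pos: [0.4625, 0.131, 0.2139]
tool_rot: [0.002, 0.019, 1.0, 0.001]
force: [0.5, 0.4, -1.1]
finger_gap: -0.0002
gripper_force: 0.0
```

```bash
python3 - <<'E'
from h import *
import cv2
print(env.observe()['tool_pos'])
p,d=env.get_image('scene');cv2.imwrite('pics/s3.png',cv2.resize(p[200:370,160:380,::-1],None,fx=3.5,fy=3.5,interpolation=cv2.INTER_CUBIC))
E
```

```text
[0.46246114 0.13101983 0.21391028]
```

View pics/s3.png

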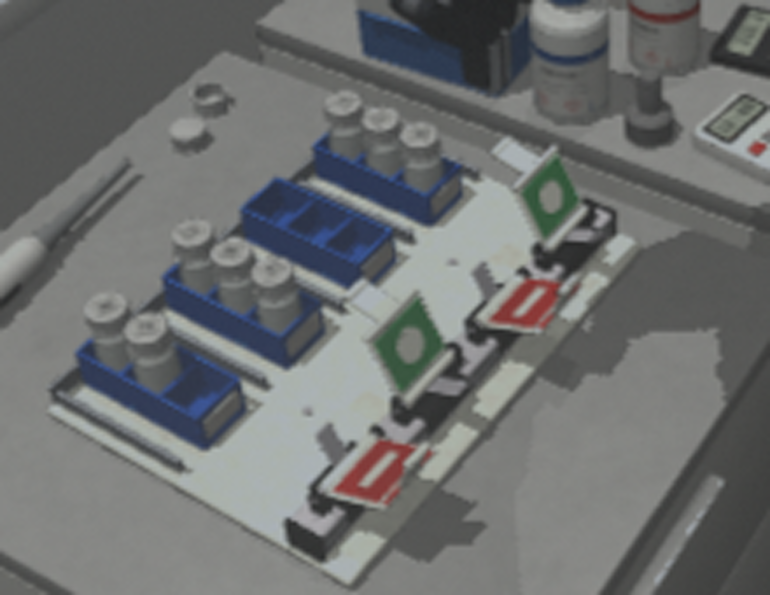

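Tag 3 now lies red at (525,303), tag 4 is green at (553,195), tags 1 and 2 are as they were, and the vials have not moved. The arm is clear, so I'm handing in.

```bash
python3 -c "
from station import env
print(env.sign_off())"
```

```text
the job is handed in; nothing more can be done
None
```

The job is handed in: I pushed tag 4 (full bin) back to green and tag 3 (empty bin) forward to red, and the last picture showed tags 1 and 2 and the vials unchanged; no verdict came back at hand-in.

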